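# Set out the shoe painter's place from one pile

### The arm

A 6-joint arm with a two-finger parallel gripper is mounted at the origin on the work surface. World frame = base frame: x ahead of the robot, y to its left, z up, the work surface at z = 0. Lengths are in mm, angles in rad, forces in N, time in s.
With the tool pointing down it reaches from about 275 to 750 mm from the base axis. Payload 10.2 kg.
Tool frame: the origin (TCP) lies midway between the tips of the shut fingers; the grasp point (between the pads) lies 19 mm behind it; z points along the fingers, y is the line along which they close (so a half turn about z gives the same grasp; the last joint's range is limited). The gripper opens to 85 mm and grips with 20 to 120 N. Pads are 22 mm wide; open, the fingers measure 114 mm over their backs; the gripper's body (76 mm by 85 mm) begins 54 mm behind the grasp point. The pads swing forward as they close: fully open they stand 13 mm farther back than shut.
Start: joints at [-0.223, 0.313, 1.498, -0, 1.331, -0.223], TCP at [525.006, -0.013, 231.294] pointing down, gripper open.
Joint ranges: [-2.94, 2.94], [-0.97, 2.17], [0.19, 2.56], [-1.23, 4.37], [0.02, 3.11], [-2.88, 2.88]. Speed limits (rad/s): [2.39, 2.39, 3.01, 3.14, 3.14, 3.14].

### API

Orientations are given as a unit quaternion [w, x, y, z].
In Python, from rig import ctrl gives the robot as it stands.
- The arm moves only by the tool send_rows, never from a script. Its argument "targets" is a list of rows, each a list of 7 numbers: the closure, from -1 (fully open) to 1 (shut), so that 0 is half open, then the shift along the tool's x, y, z in m, then the turn, a rotation vector about the tool's x, y, z in rad. In form: [[claw, dx, dy, dz, ax, ay, az], ...]. A call has exactly 10 rows; each row shifts and turns the commanded pose from where the row before left it, along the tool's axes as they then stand; what a row does not reach is not made up. A row lasts 1/8 s, in which the tool goes at most 62.5 mm and 10.7 degrees, less where a joint would pass 70% of its speed; a pose out of reach is approached as far as the arm can. A call with a gripper value outside its range is refused whole. The fingers move at their own pace and stop on an object; "squeeze" is the grip in N (left out, the last holds). Time passes only in rows, so rows that do not move let the fingers close, or fill a call up. It gives the time, the measured TCP pose, the force, the opening and the grip force at its end, in the units of the state.
- ctrl.sense(): the state, without advancing time (a new reading comes with each control period).
- ctrl.capture(name): name is "scene" or "side" or "wrist"; returns a dict with "img" (400x640x3 uint8, red, green, blue), "camera_matrix" (3x3 intrinsics, pixels), "R" (3x3) and "t" (3): a world point X has camera coordinates R X + t. Camera axes: x right, y down, z forward; pixel columns grow to the right and rows downward; lengths in mm; the calibration is good to about 2 mm. The wrist camera is an equidistant fisheye: a pixel r from the principal point sees the ray r / f radians off the axis. A picture is of the moment at which its call begins. There is no depth.
- ctrl.finish_job(): hands the job in; it is judged then, once.
Trained networks look in a picture, given as the dict that the camera call returned (one of the last four; its "shot" number tells which), for a name from the list of things; names that differ only in an ending like _2 or _b are one class to them, and where a whole thing is asked for, a point or a joint stands for the part that bears it (a point fixed in the world has none). Each returns a list of dicts, best first, with "score" (0 to 1); they miss things now and then, are a little off and sometimes report something else, mostly with a low value. They report only what shows in the picture. A call takes as long as a camera call. They do not tell look-alikes from the thing itself.
- ctrl.boxes_of(query, picture): "extent" ([left, top, width, height] in pixels, round what is visible of it).
- ctrl.landmark_of(query, picture): "point" ([column, row] in pixels: a listed point, or the origin of a listed thing).
The state is a dict: "time_s": time; "joints": joint angles; "dq": joint speeds; "tau": joint torques, N m; "eef_pos": TCP position; "ee_rot": TCP orientation; "force": force on the tool from outside, world axes, zero at the start; "wrist_torque": the same for the moment, N m; "grip_width": opening from 0.0 (shut) to 1.0 (fully open); "grip_force": force on a finger pad.
Only numpy, scipy, OpenCV 4.12 (cv2) and the standard library are available. Lean on these libraries where they do the work, as an engineer would, in place of code of your own. Each camera call takes 0.05 s, during which the arm holds its last target. There are 200 camera calls.

### The job

Set out the next painter's place from the pile: stand the paint bottle in the middle of the round cork coaster, the round tin in the middle of the square white tile, and the flat tin in the middle of the wooden board with its long sides along the board's, then put the small wooden box back on the middle of the flat tin, its long sides along the tin's. The black rubber strip is free for setting something down for a while. Never let the paint bottle tip over, and leave the empty mixing cup and the big bottle standing where they are.

Things in the scene. Friction and masses are not known exactly. Their poses are not given: they have to be found in the camera images.
- paint: small white paint bottle with a paper band and a black cap, 58 mm tall, body 30 mm in diameter up to 39 mm above its foot, cap 22 mm in diameter; starts on top of the pile. Origin: centre of its underside; z points up out of the cap.
- nib_box: small closed pale-wood box, 50 (x) x 34 (y) x 24 (z) mm, starts second from the top, under the bottle and on the round tin. Origin: centre of its underside; x along its long sides.
- round_tin: closed round brass-coloured tin, 54 mm in diameter (53 in the lower part), 28 mm tall, starts under the wooden box and on the flat tin. Origin: centre of its underside; z up.
- flat_tin: closed oblong tin of dark steel with a paler lid panel, 92 (x) x 62 (y) x 30 (z) mm, the bottom of the pile, flat on the table. Origin: centre of its underside; x along its long sides. Its top is flat, 30 mm above the origin.
- coaster: round cork coaster fixed to the table, 84 mm in diameter, 5 mm thick: the bottle's place. Origin: centre of its underside, on the table; its top is 5 mm above.
- tile: square white ceramic tile fixed to the table, 90 x 90 mm, 7 mm thick: the round tin's place. Origin: centre of its underside; its top is 7 mm above.
- board: oblong brown wooden board fixed to the table, 120 (x) x 88 (y) mm, 9 mm thick: the flat tin's place. Origin: centre of its underside; x along its long sides; its top is 9 mm above.
- strip: narrow black rubber strip fixed to the table, 130 (x) x 62 (y) mm, 3 mm thick, empty: a free place to set something down for a while. Origin: centre of its underside; x along its long sides; its top is 3 mm above.
- cup: bystander: small empty black mixing cup, open at the top, rim 44 mm in diameter, 30 mm tall, loose, towards the far side of the table. Origin: centre of its underside.
- refill: bystander: big white bottle of the same shape as the small one, 115 mm tall, 52 mm in diameter, loose, at the left. Origin: centre of its underside.
Not all that is in view belongs to the job. Several things have the shape of the flat_tin; the one meant has the colours described above. What is shaped like the nib_box but red is not meant.

How it is judged (in metres and radians):
At the end, for the whole second after the job is handed in: Bottle on the coaster and round tin on the tile, each within 15 mm of the middle; flat tin on the board and wooden box on the flat tin, each within 12 mm of the middle, long sides parallel within 0.2 rad (box 0.25); all upright within 0.1 rad, released, at rest (horizontal distance between paint and coaster below 0.015 m and z of paint in the frame of coaster between 0 and 0.01 m and horizontal distance between round_tin and tile below 0.015 m and z of round_tin in the frame of tile between 0.002 and 0.012 m and horizontal distance between flat_tin and board below 0.012 m and z of flat_tin in the frame of board between 0.004 and 0.014 m and angle between the x axis of flat_tin and the x axis of board, either way round below 0.2 rad and horizontal distance between nib_box and flat_tin below 0.012 m and z of nib_box in the frame of flat_tin between 0.025 and 0.035 m and angle between the x axis of nib_box and the x axis of flat_tin, either way round below 0.25 rad and angle between each of paint, nib_box, round_tin, flat_tin's own z axis and vertical below 0.1 rad and linear speed of each of paint, nib_box, round_tin, flat_tin below 0.02 m/s); the robot touches nothing.
It fails at once if the paint bottle tips over (more than 0.6 rad) (angle between paint's own z axis and vertical above 0.6 rad).
It fails at once if the mixing cup is moved by more than 20 mm (distance of cup from where it was at the start of the episode above 0.02 m).
It fails at once if the big bottle is moved by more than 20 mm or tipped (distance of refill from where it was at the start of the episode above 0.02 m or angle between refill's own z axis and vertical above 0.3 rad).
It also fails if it takes over 131 s, if anything falls off the work surface, if the arm or the gripper's body presses on something with over 40 N, if the wrist force passes 120 N, or if a joint passes its speed limit or range.

## Working session

There is one attempt and no reset: what is moved stays moved. The work goes in short steps, Python scripts to look and compute and a tool call to move; the robot and the scene stay as the last step left them, time stands still between calls to the robot, and variables do not carry over. Pictures are saved under pics/ and viewed, at most 14 in all, crops included, and the job is handed in when it is done.

Besides the shell and the picture viewer there is one more tool, called after ">>>" in YAML: its name, and indented under it one key for each argument. send_rows: Moves the arm, as the interface text tells. Its arguments: {"type":"object","properties":{"targets":{"type":"array"},"squeeze":{"type":"number"}},"required":["targets"]}

```bash
mkdir -p pics; cat > h.py <<'E'
import numpy as np, cv2
from rig import ctrl
def snap(n,f=None):
    p=ctrl.capture(n)
    if f: cv2.imwrite('pics/'+f+'.png',p['img'][:,:,::-1])
    return p
def ray(p,uv):
    K=np.array(p['camera_matrix']);R=np.array(p['R']);t=np.array(p['t'])
    d=np.linalg.inv(K)@[uv[0],uv[1],1.0]
    return -R.T@t, R.T@d
def hit(p,uv,z):
    o,d=ray(p,uv); return o+d*(z-o[2])/d[2]
def proj(p,X):
    c=np.array(p['R'])@np.array(X,float)+p['t']; q=np.array(p['camera_matrix'])@c; return q[:2]/q[2]
E
python3 - <<'E'
from h import *
Z=dict(paint=82,nib_box=58,round_tin=30,flat_tin=0,coaster=0,tile=0,board=0,strip=0,cup=0,refill=0)
for c in('scene','side'):
    p=snap(c,c)
    o,_=ray(p,(320,200));print(c,o.round())
    for n,z in Z.items():
        for L in ctrl.landmark_of(n,p)[:3]:
            print(n,round(L['score'],2),np.round(L['point']),hit(p,L['point'],z).round())
E
```

```text
scene [820. 486. 659.]
paint 0.79 [402. 248.] [434. 245.  82.]
paint 0.51 [289. 291.] [662. 192.  82.]
nib_box 0.85 [344. 239.] [497. 147.  58.]
nib_box 0.8 [402. 256.] [432. 249.  58.]
nib_box 0.51 [220. 206.] [662. -89.  58.]
round_tin 0.85 [397. 262.] [432. 242.  30.]
round_tin 0.22 [233. 248.] [686.  11.  30.]
flat_tin 0.74 [395. 273.] [437. 248.   0.]
flat_tin 0.72 [311. 210.] [473.  -3.   0.]
flat_tin 0.7 [447. 242.] [285. 260.   0.]
coaster 0.68 [220. 210.] [ 653. -133.    0.]
tile 0.97 [288. 291.] [640. 149.  -0.]
board 0.76 [261. 160.] [ 476. -236.    0.]
strip 0.85 [316. 210.] [466.   6.   0.]
strip 0.61 [218. 210.] [ 655. -137.    0.]
cup 0.93 [239. 250.] [672.   0.   0.]
cup 0.67 [399. 264.] [415. 237.   0.]
refill 0.6 [362. 362.] [613. 343.   0.]
side [  38. -442.  818.]
paint 0.55 [240. 165.] [421. 235.  82.]
nib_box 0.87 [289. 202.] [436.  66.  58.]
nib_box 0.75 [244. 165.] [441. 249.  58.]
round_tin 0.63 [244. 176.] [428. 239.  30.]
flat_tin 0.84 [196. 207.] [285. 268.   0.]
flat_tin 0.82 [245. 183.] [427. 244.   0.]
coaster 0.9 [407. 210.] [ 658. -136.    0.]
coaster 0.43 [372. 181.] [676.  -5.   0.]
board 0.94 [390. 282.] [ 462. -232.    0.]
strip 0.81 [315. 223.] [464.   6.   0.]
cup 0.53 [242. 184.] [419. 246.   0.]
refill 0.74 [271. 134.] [617. 350.   0.]
```

View pics/scene.png

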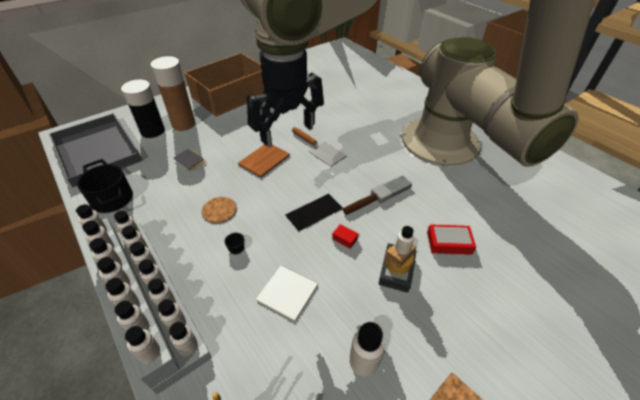

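View pics/side.png

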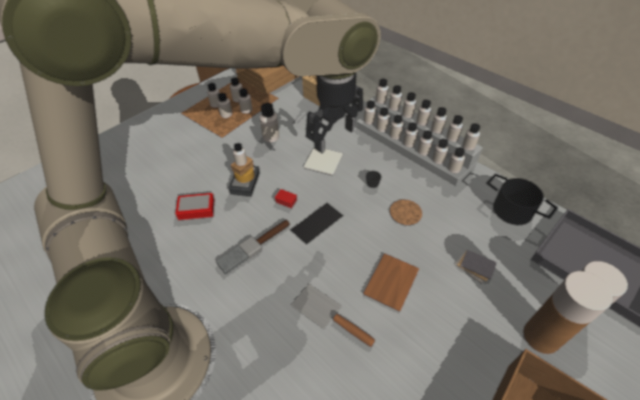

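Scene shows the pile at about (400,258), with the look-alikes: a red tin at (452,238) and a red box at (345,236). The dark tin at the foot of the pile (395,275) fits, having a dark steel body, and the pale-wood box on the pile is at (402,254). Next I'll confirm with a crop and measure the outlines.

```bash
cat > m.py <<'E'
from h import *
def blob(p,box,mask):
    l,t,w,h=[int(v) for v in box]; a=8
    l0,t0=max(l-a,0),max(t-a,0)
    m=np.zeros(mask.shape,np.uint8); m[t0:t+h+a,l0:l+w+a]=mask[t0:t+h+a,l0:l+w+a]
    cs,_=cv2.findContours(m,0,cv2.CHAIN_APPROX_NONE)
    return max(cs,key=cv2.contourArea)[:,0,:].astype(float)
def rect(p,c,z):
    X=np.array([hit(p,q,z)[:2] for q in c],np.float32)
    (cx,cy),(w,h),a=cv2.minAreaRect(X)
    if h>w: w,h,a=h,w,a+90
    return np.round([cx,cy,w,h,(a+90)%180-90],1)
E
python3 - <<'E'
from m import *
for c in('scene','side'):
    p=snap(c); hsv=cv2.cvtColor(p['img'],cv2.COLOR_RGB2HSV).astype(int);H,S,V=hsv[...,0],hsv[...,1],hsv[...,2]
    ms=dict(coaster=((S>90)&(H<20)),board=((S>90)&(H<20)),strip=(V<70),tile=((V>205)&(S<40)))
    for n,z in dict(coaster=5,board=9,strip=3,tile=7).items():
        bs=ctrl.boxes_of(n,p)
        for b in bs[:2]:
            try: print(c,n,round(b['score'],2),np.round(b['extent']),rect(p,blob(p,b['extent'],ms[n].astype(np.uint8)),z))
            except Exception as e: print(c,n,b,'fail',e)
    u,v=(400,255) if c=='scene' else (245,168)
    im=p['img'][v-40:v+40,u-50:u+50,::-1]
    cv2.imwrite(f'pics/crop_{c}.png',cv2.resize(im,(800,640),interpolation=cv2.INTER_CUBIC)[:600])
a=cv2.imread('pics/crop_scene.png');b=cv2.imread('pics/crop_side.png')
cv2.imwrite('pics/crops.png',cv2.resize(np.hstack([a,b]),(800,300)))
E
```

```text
scene coaster 0.82 [201. 196.  37.  26.] [ 654.4 -132.3   80.9   80.2   80.6]
scene board 0.6 [234. 145.  56.  32.] [ 471.6 -227.4  120.5   89.3   15.5]
scene strip 0.94 [282. 195.  61.  39.] [465.7  19.6 142.6  80.7  -3. ]
scene tile 0.55 [258. 267.  60.  52.] [644.4 149.8  89.3  88.9 -65.6]
scene tile {'extent': [202.1, 196.3, 36.8, 30.0], 'score': 0.28} fail max() iterable argument is empty
side coaster 0.74 [390. 202.  31.  23.] [ 649.1 -137.7   78.4   77.2   77.9]
side coaster {'extent': [365.0, 171.0, 14.8, 18.7], 'score': 0.17} fail max() iterable argument is empty
side board 0.72 [364. 256.  51.  53.] [ 463.  -234.5  117.6   84.9   15.6]
side board {'extent': [302.7, 149.3, 38.2, 25.7], 'score': 0.68} fail max() iterable argument is empty
side strip 0.74 [305. 149.  34.  25.] [672.8 205.5  40.3  18.2  44.3]
side strip 0.66 [288. 204.  55.  39.] [467.    4.1 124.1  56.4  -2.3]
side tile {'extent': [302.5, 148.2, 39.7, 26.7], 'score': 0.64} fail max() iterable argument is empty
```

View pics/crop_scene.png

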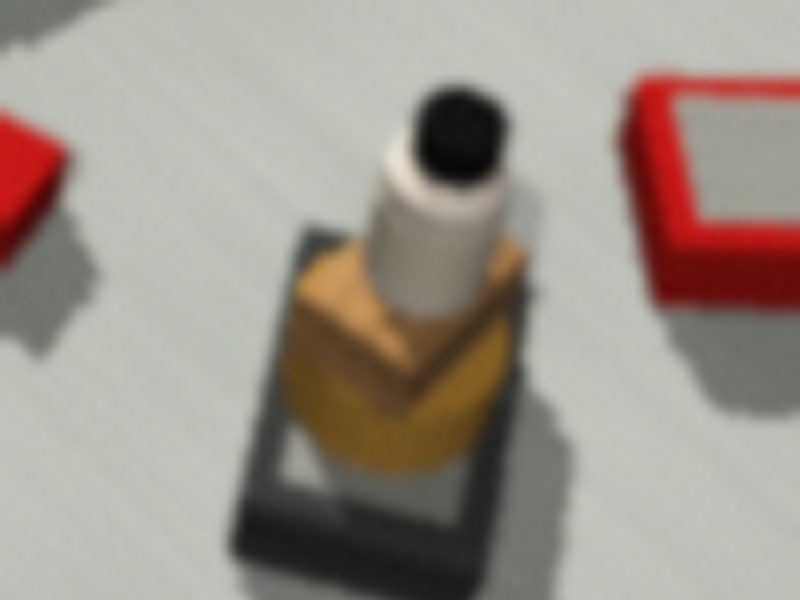

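View pics/crop_side.png

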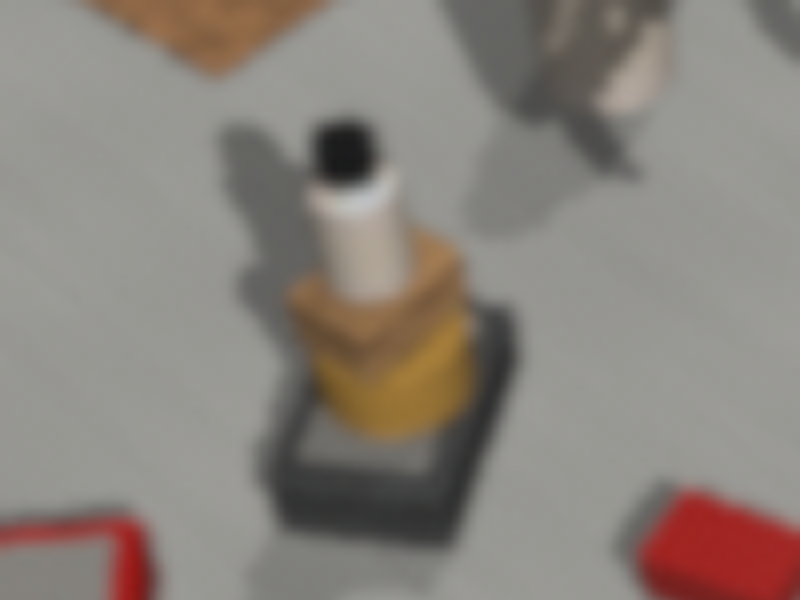

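```bash
python3 - <<'E'
from m import *
s=snap('scene');d=snap('side')
def S(q,z): return hit(s,(350+q[0]/8,215+q[1]/8),z)[:2].round(1)
def D(q,z): return hit(d,(195+q[0]/8,128+q[1]/8),z)[:2].round(1)
print('tin S',[S(q,30) for q in((308,232),(238,515),(475,570))],'D',[D(q,30) for q in((282,480),(448,500),(512,312))])
print('box S',[S(q,82) for q in((297,288),(410,378),(522,250))],'D',[D(q,82) for q in((290,292),(370,358),(463,262))])
print('cap',S((462,122),140),D((343,138),140))
# two-view triangulation of cap
o1,r1=ray(s,(350+462/8,215+122/8));o2,r2=ray(d,(195+343/8,128+138/8))
A=np.stack([r1,-r2],1);k=np.linalg.lstsq(A,o2-o1,rcond=None)[0];print(o1+k[0]*r1,o2+k[1]*r2)
p=d
hsv=cv2.cvtColor(p['img'],cv2.COLOR_RGB2HSV).astype(int);m=((hsv[...,2]>190)&(hsv[...,1]<40)).astype(np.uint8)
print('tile D',rect(p,blob(p,(303,149,39,26),m),7))
print('rt S',S((283,365),58),S((515,365),58),'D',D((320,365),58),D((477,365),58))
st=ctrl.sense();print(st['eef_pos'],st['ee_rot'],st['grip_width'],st['joints'],st['time_s'])
E
```

```text
tin S [array([414.6, 198.9]), array([489.7, 251.2]), array([453.9, 296.9])] D [array([375.9, 233. ]), array([408.2, 186.4]), array([478.8, 238.1])]
box S [array([462.1, 233.2]), array([458.9, 267.7]), array([409.9, 257.8])] D [array([405.9, 252.6]), array([405.1, 210.1]), array([453.6, 222.6])]
cap [435.3 247.6] [430.4 240.7]
[432.23481883 245.68348879 135.90076194] [432.95752199 245.03276288 135.66336151]
tile D [639.  146.8  79.5  79.   24.3]
rt S [466.2 237.3] [420.3 271.4] D [403.8 240.8] [439.4 203.4]
[ 5.25006274e+02 -1.40762950e-03  2.31298893e+02] [-1.27556174e-06  7.07098840e-01  7.07114722e-01 -6.88940327e-06] 0.999015959049583 [-2.23371657e-01  3.12899834e-01  1.49768771e+00 -1.06032773e-05
  1.33101461e+00 -2.23391600e-01] 1.7
```

Crops confirm the dark steel tin with the paler lid under the brass tin, the pale-wood box and the bottle. The red ones are decoys. Next I move above the pile.

>>> send_rows:
  targets:
    - [-1,0.049,-0.0185,0,0,0,0]
    - [-1,0.049,-0.0185,0,0,0,0]
    - [-1,0.049,-0.0185,0,0,0,0]
    - [-1,0.049,-0.0185,0,0,0,0]
    - [-1,0.049,-0.0185,0,0,0,0]
    - [-1,0,0,0.01,0,0,0]
    - [-1,0,0,0.01,0,0,0]
    - [-1,0,0,0.01,0,0,0]
    - [-1,0,0,0,0,0,0]
    - [-1,0,0,0,0,0,0]
  squeeze: 30

```text
time_s: 2.95
eef_pos: [432.9, 244.6, 201.5]
ee_rot: [0.0, 0.707, 0.707, 0.0]
force: [-0.1, -0.3, -0.5]
grip_width: 0.998
grip_force: 0.0
```

```bash
cat >> h.py <<'E'
def fray(p,uv):
    K=np.array(p['camera_matrix']);R=np.array(p['R']);t=np.array(p['t'])
    a=np.array([(uv[0]-K[0,2])/K[0,0],(uv[1]-K[1,2])/K[1,1]]);th=np.hypot(*a)
    d=np.r_[a/max(th,1e-9)*np.sin(th),np.cos(th)]
    return -R.T@t,R.T@d
def fhit(p,uv,z):
    o,d=fray(p,uv);return o+d*(z-o[2])/d[2]
def tcp():
    s=ctrl.sense();R=None
    w,x,y,z=s['ee_rot'];ty=np.array([2*(x*y-w*z),1-2*(x*x+z*z)])
    print('t',round(s['time_s'],2),'tcp',np.round(s['eef_pos'],1),'phi',round(np.degrees(np.arctan2(ty[1],ty[0])),1),'w',round(s['grip_width'],3),'gf',np.round(s['grip_force'],1),'F',np.round(s['force'],1))
E
python3 - <<'E'
from h import *
tcp();p=snap('wrist','w1')
for n,z in dict(paint=82,nib_box=58,round_tin=30,flat_tin=0,coaster=0,board=0,tile=0,strip=0).items():
    for L in ctrl.landmark_of(n,p)[:2]: print(n,round(L['score'],2),np.round(L['point']),fhit(p,L['point'],z).round(1))
print(p['camera_matrix'],fray(p,(320,200)))
E
```

```text
t 2.95 tcp [432.9 244.6 201.5] phi -0.1 w 0.998 gf 0.0 F [-0.1 -0.3 -0.5]
paint 0.76 [322. 191.] [433. 245.  82.]
paint 0.28 [348. 330.] [463.   82.4  82. ]
nib_box 0.93 [343. 268.] [456.4 151.9  58. ]
nib_box 0.85 [317. 181.] [428.5 247.6  58. ]
round_tin 0.68 [318. 175.] [429.5 246.1  30. ]
flat_tin 0.89 [193. 158.] [279.9 262.3   0. ]
coaster 0.62 [444. 381.] [ 659.7 -145.4    0. ]
board 0.51 [320. 183.] [431.4 230.    0. ]
tile 0.61 [473. 243.] [638.3 147.8   0. ]
strip 0.66 [348. 332.] [471.8   3.1   0. ]
[[309.70691629   0.         320.38651013]
 [  0.         309.70691629 199.20758026]
 [  0.           0.           1.        ]] (array([432.05544424, 324.00030126, 344.10910569]), array([-0.00191855, -0.31691799, -0.948451  ]))
```

View pics/w1.png

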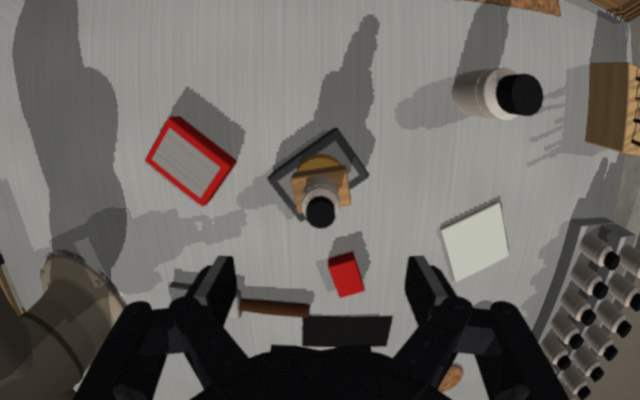

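The wrist view puts the bottle's foot at (322,191), i.e. (433,245), right under the tool. I descend.

>>> send_rows:
  targets:
    - [-1,0,0,0.02,0,0,0]
    - [-1,0,0,0.02,0,0,0]
    - [-1,0,0,0.02,0,0,0]
    - [-1,0,0,0.02,0,0,0]
    - [-1,0,0,0.02,0,0,0]
    - [-1,0,0,0.015,0,0,0]
    - [-0.3,0,0,0,0,0,0]
    - [0,0,0,0,0,0,0]
    - [0.2,0,0,0,0,0,0]
    - [0.4,0,0,0,0,0,0]

```text
time_s: 4.65
eef_pos: [432.8, 245.1, 87.0]
ee_rot: [0.0, 0.707, 0.707, 0.0]
force: [-1.2, 0.3, 6.4]
grip_width: 0.344
grip_force: 29.7
```

>>> send_rows:
  targets:
    - [0.5,0,0,0,0,0,0]
    - [0.7,0,0,0,0,0,0]
    - [1,0,0,0,0,0,0]
    - [1,0,0,0,0,0,0]
    - [1,0,0,0,0,0,0]
    - [1,0,0,-0.005,0,0,0]
    - [1,0,0,-0.01,0,0,0]
    - [1,0,0,-0.02,0,0,0]
    - [1,0,0,-0.02,0,0,0]
    - [1,0,0,0,0,0,0]

```text
time_s: 5.9
eef_pos: [433.2, 245.2, 142.7]
ee_rot: [0.001, 0.707, 0.707, 0.001]
force: [0.9, -0.1, -0.4]
grip_width: 0.34
grip_force: 29.7
```

>>> send_rows:
  targets:
    - [1,-0.02,0.012,0,0,0,0]
    - [1,-0.035,0.02,0,0,0,0]
    - [1,-0.045,0.025,0,0,0,0]
    - [1,-0.045,0.027,0,0,0,0]
    - [1,-0.045,0.027,0,0,0,0]
    - [1,-0.045,0.027,0,0,0,0]
    - [1,-0.045,0.025,0,0,0,0]
    - [1,-0.04,0.022,0,0,0,0]
    - [1,-0.035,0.02,0,0,0,0]
    - [1,-0.02,0.012,0,0,0,0]

```text
time_s: 7.15
eef_pos: [649.7, -131.8, 139.9]
ee_rot: [-0.001, 0.708, 0.707, -0.0]
force: [0.1, 0.7, 0.2]
grip_width: 0.345
grip_force: 29.7
```

>>> send_rows:
  targets:
    - [1,-0.005,0.002,0,0,0,0]
    - [1,0,0,0.01,0,0,0]
    - [1,0,0,0.015,0,0,0]
    - [1,0,0,0.015,0,0,0]
    - [1,0,0,0.01,0,0,0]
    - [1,0,0,0,0,0,0]
    - [1,0,0,0,0,0,0]
    - [1,0,0,0,0,0,0]
    - [1,0,0,0,0,0,0]
    - [1,0,0,0,0,0,0]

```text
time_s: 8.4
eef_pos: [651.5, -135.0, 91.4]
ee_rot: [0.0, 0.707, 0.707, 0.0]
force: [-0.3, 0.1, -0.0]
grip_width: 0.339
grip_force: 29.7
```

```bash
cat >> m.py <<'E'
def frect(p,c,z):
    X=np.array([fhit(p,q,z)[:2] for q in c],np.float32)
    (cx,cy),(w,h),a=cv2.minAreaRect(X)
    if h>w: w,h,a=h,w,a+90
    return np.round([cx,cy,w,h,(a+90)%180-90],1)
E
python3 - <<'E'
from m import *
tcp();p=snap('wrist','w2')
for n,z in dict(paint=30,coaster=0,board=0).items():
    for L in ctrl.landmark_of(n,p)[:2]: print(n,round(L['score'],2),np.round(L['point']),fhit(p,L['point'],z).round(1))
hsv=cv2.cvtColor(p['img'],cv2.COLOR_RGB2HSV).astype(int);m=((hsv[...,1]>90)&(hsv[...,0]<20)&(hsv[...,2]>60)).astype(np.uint8)
for n,z in (('coaster',5),('board',9)):
    for b in ctrl.boxes_of(n,p)[:1]: print(n,np.round(b['extent']),frect(p,blob(p,b['extent'],m),z))
E
```

```text
t 8.4 tcp [ 651.5 -135.    91.4] phi -0.0 w 0.339 gf 29.7 F [-0.3  0.1 -0. ]
paint 0.71 [323. 254.] [ 652.8 -166.    30. ]
coaster 0.93 [324. 203.] [ 653.3 -136.1    0. ]
board 0.7 [144. 291.] [ 465.5 -234.6    0. ]
coaster [268. 153. 108.  94.] [ 652.3 -132.8   81.4   75.6   -2.5]
board [ 85. 249. 109.  80.] [ 468.9 -232.6  119.8   87.1   15.4]
```

View pics/w2.png

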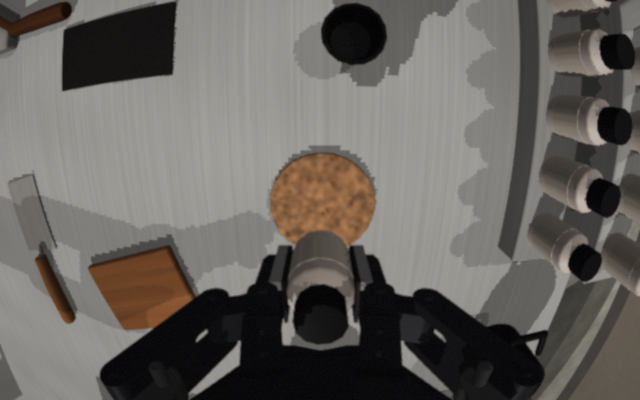

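Wrist view: coaster at (322,200) → (652.5,-135.5), and the bottle is centred above it. I lower and release.

>>> send_rows:
  targets:
    - [1,0.0,0.001,0.015,0,0,0]
    - [1,0,0,0.02,0,0,0]
    - [1,0,0,0.02,0,0,0]
    - [1,0,0,0.015,0,0,0]
    - [1,0,0,0.007,0,0,0]
    - [1,0,0,0.003,0,0,0]
    - [1,0,0,0,0,0,0]
    - [0.25,0,0,0,0,0,0]
    - [0.2,0,0,0,0,0,0]
    - [0.1,0,0,0,0,0,0]

```text
time_s: 9.95
eef_pos: [652.6, -135.0, 11.5]
ee_rot: [0.0, 0.707, 0.707, 0.0]
force: [-0.1, -0.8, -0.1]
grip_width: 0.45
grip_force: 0.0
```

>>> send_rows:
  targets:
    - [-0.1,0,0,0,0,0,0]
    - [-0.3,0,0,0,0,0,0]
    - [-0.5,0,0,-0.01,0,0,0]
    - [-0.5,0,0,-0.02,0,0,0]
    - [-0.5,0,0,-0.03,0,0,0]
    - [-0.8,0,0,-0.04,0,0,0]
    - [-1,0,0,-0.04,0,0,0]
    - [-1,0,0,0,0,0,0]
    - [-1,0,0,0,0,0,0]
    - [-1,0,0,0,0,0,0]

```text
time_s: 11.2
eef_pos: [652.0, -134.9, 150.4]
ee_rot: [-0.001, 0.707, 0.707, -0.0]
force: [0.2, 0.5, 0.9]
grip_width: 1.001
grip_force: 0.0
```

>>> send_rows:
  targets:
    - [-1,0.03,-0.018,0,0,0,0]
    - [-1,0.042,-0.024,0,0,0,0]
    - [-1,0.045,-0.026,0,0,0,0]
    - [-1,0.045,-0.026,0,0,0,0]
    - [-1,0.045,-0.026,0,0,0,0]
    - [-1,0.045,-0.026,0,0,0,0]
    - [-1,0.045,-0.026,0,0,0,0]
    - [-1,0.045,-0.026,0,0,0,0]
    - [-1,0.035,-0.021,0,0,0,0]
    - [-1,0,0,0,0,0,0.168]

```text
time_s: 12.45
eef_pos: [431.8, 243.8, 150.8]
ee_rot: [-0.0, 0.764, 0.645, -0.001]
force: [-0.1, -0.4, -0.2]
grip_width: 1.001
grip_force: 0.0
```

>>> send_rows:
  targets:
    - [-1,0,0,0,0,0,0.168]
    - [-1,0,0,0,0,0,0.168]
    - [-1,0,0,0,0,0,0.168]
    - [-1,0,0,0,0,0,0.168]
    - [-1,0,0,0,0,0,0.168]
    - [-1,0,0,0,0,0,0.168]
    - [-1,0,0,0,0,0,0.168]
    - [-1,0,0,0,0,0,0]
    - [-1,0,0,0,0,0,0]
    - [-1,0,0,0,0,0,0]

```text
time_s: 13.7
eef_pos: [433.4, 242.0, 151.2]
ee_rot: [0.0, 0.993, 0.114, -0.0]
force: [-0.3, 0.2, 0.3]
grip_width: 0.999
grip_force: 0.0
```

```bash
python3 - <<'E'
from m import *
tcp();p=snap('wrist','w3')
for n,z in dict(nib_box=58,round_tin=30,flat_tin=0,strip=0).items():
    for L in ctrl.landmark_of(n,p)[:2]: print(n,round(L['score'],2),np.round(L['point']),fhit(p,L['point'],z).round(1))
s=snap('scene')
for L in ctrl.landmark_of('paint',s)[:3]: print('paint',L,hit(s,L['point'],5).round())
E
```

```text
t 13.7 tcp [433.4 242.  151.2] phi -76.9 w 0.999 gf 0.0 F [-0.3  0.2  0.3]
nib_box 0.83 [444. 182.] [472.7 144.   58. ]
nib_box 0.6 [317. 199.] [434.9 244.3  58. ]
flat_tin 0.95 [271. 302.] [278.2 265.    0. ]
strip 0.96 [528. 199.] [471.5  -2.1   0. ]
paint {'point': [217.4, 208.4], 'score': 0.59} [ 656. -136.    5.]
```

View pics/w3.png

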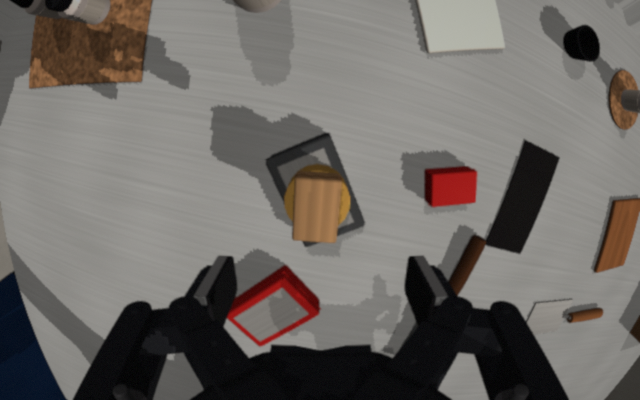

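Wrist view: the pale box is at (317,210) on the brass tin and aligned with the fingers. The bottle stands on the coaster at (625,98). I grasp the box.

>>> send_rows:
  targets:
    - [-1,0.002,0,0.02,0,0,0]
    - [-1,0,0,0.025,0,0,0]
    - [-1,0,0,0.025,0,0,0]
    - [-1,0,0,0.015,0,0,0]
    - [-0.5,0,0,0.005,0,0,0]
    - [-0.2,0,0,0,0,0,0]
    - [0,0,0,0,0,0,0]
    - [0.2,0,0,0,0,0,0]
    - [0.4,0,0,0,0,0,0]
    - [1,0,0,0,0,0,0]

```text
time_s: 15.3
eef_pos: [435.9, 242.6, 62.1]
ee_rot: [-0.0, 0.994, 0.113, 0.001]
force: [-1.1, 0.4, 5.3]
grip_width: 0.389
grip_force: 29.9
```

>>> send_rows:
  targets:
    - [1,0,0,0,0,0,0]
    - [1,0,0,0,0,0,0]
    - [1,0,0,-0.005,0,0,0]
    - [1,0,0,-0.015,0,0,0]
    - [1,0,0,-0.02,0,0,0]
    - [1,0,0,-0.02,0,0,0]
    - [1,0,0,-0.02,0,0,0]
    - [1,0,0,0,0,0,0]
    - [1,0,0,0,0,0,0]
    - [1,0,0,0,0,0,0]

```text
time_s: 16.55
eef_pos: [435.1, 242.3, 140.6]
ee_rot: [0.0, 0.994, 0.113, -0.001]
force: [1.2, 0.5, -1.1]
grip_width: 0.396
grip_force: 29.9
```

>>> send_rows:
  targets:
    - [1,-0.001,0.018,0,0,0,0]
    - [1,-0.002,0.03,0,0,0,0]
    - [1,-0.003,0.038,0,0,0,0]
    - [1,-0.003,0.038,0,0,0,0]
    - [1,-0.003,0.038,0,0,0,0]
    - [1,-0.003,0.035,0,0,0,0]
    - [1,-0.002,0.028,0,0,0,0]
    - [1,-0.001,0.017,0,0,0,0]
    - [1,0,0,0.015,0,0,0]
    - [1,0,0,0.025,0,0,0]

```text
time_s: 17.8
eef_pos: [472.6, 2.1, 101.2]
ee_rot: [0.0, 0.994, 0.113, 0.001]
force: [-0.2, 0.1, -0.4]
grip_width: 0.389
grip_force: 29.9
```

>>> send_rows:
  targets:
    - [1,0,0,0.03,0,0,0]
    - [1,0,0,0.03,0,0,0]
    - [1,0,0,0.02,0,0,0]
    - [1,0,0,0.009,0,0,0]
    - [1,0,0,0.003,0,0,0]
    - [1,0,0,0,0,0,0]
    - [0.1,0,0,0,0,0,0]
    - [0,0,0,0,0,0,0]
    - [-0.2,0,0,0,0,0,0]
    - [-0.4,0,0,0,0,0,0]

```text
time_s: 19.05
eef_pos: [472.3, 2.6, 9.4]
ee_rot: [0.0, 0.994, 0.113, 0.0]
force: [0.2, -0.2, -0.0]
grip_width: 0.701
grip_force: 0.0
```

>>> send_rows:
  targets:
    - [-0.6,0,0,-0.02,0,0,0]
    - [-1,0,0,-0.03,0,0,0]
    - [-1,0,0,-0.04,0,0,0]
    - [-1,0,0,-0.04,0,0,0]
    - [-1,0.003,-0.04,0,0,0,0]
    - [-1,0.003,-0.04,0,0,0,0]
    - [-1,0.003,-0.04,0,0,0,0]
    - [-1,0.003,-0.04,0,0,0,0]
    - [-1,0.003,-0.04,0,0,0,0]
    - [-1,0.002,-0.03,0,0,0,0]

```text
time_s: 20.3
eef_pos: [436.7, 232.0, 139.3]
ee_rot: [-0.0, 0.994, 0.114, -0.0]
force: [-0.0, 0.3, 0.7]
grip_width: 1.002
grip_force: 0.0
```

```bash
python3 - <<'E'
from m import *
tcp();p=snap('wrist','w4')
hsv=cv2.cvtColor(p['img'],cv2.COLOR_RGB2HSV).astype(int);m=((hsv[...,1]>90)&(hsv[...,0]>10)&(hsv[...,0]<35)&(hsv[...,2]>60)).astype(np.uint8)
for n,z in (('round_tin',30),('flat_tin',0)):
    for L in ctrl.landmark_of(n,p)[:2]: print(n,round(L['score'],2),np.round(L['point']),fhit(p,L['point'],z).round(1))
for b in ctrl.boxes_of('round_tin',p)[:1]:
    c=blob(p,b['extent'],m);X=np.array([fhit(p,q,58)[:2] for q in c],np.float32)
    print(np.round(b['extent']),cv2.minEnclosingCircle(X),frect(p,c,58))
E
```

```text
t 20.3 tcp [436.7 232.  139.3] phi -77.0 w 1.002 gf 0.0 F [-0.   0.3  0.7]
round_tin 0.91 [304. 195.] [433.8 244.8  30. ]
flat_tin 0.87 [262. 309.] [278.1 263.9   0. ]
[267. 165.  74.  77.] ((434.06353759765625, 244.94821166992188), 29.55657196044922) [433.9 243.9  57.8  53.9 -25.8]
```

View pics/w4.png

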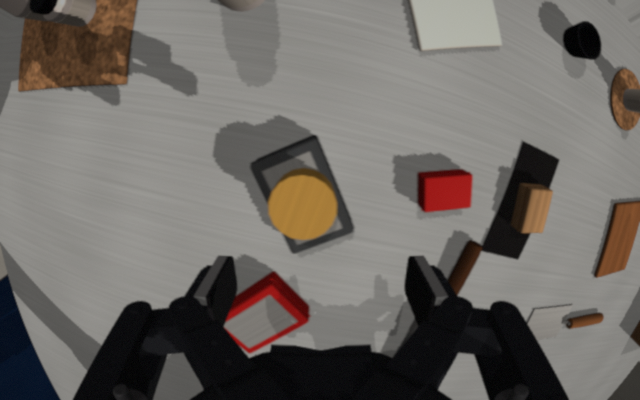

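Wrist view: brass tin at (303,205) → (434,244.5), and the wooden box lies on the strip at (532,209).

>>> send_rows:
  targets:
    - [-1,0,-0.0138,0.015,0,0,0]
    - [-1,0,0,0.025,0,0,0]
    - [-1,0,0,0.03,0,0,0]
    - [-1,0,0,0.022,0,0,0]
    - [-1,0,0,0.012,0,0,0]
    - [-1,0,0,0.002,0,0,0]
    - [-0.5,0,0,0,0,0,0]
    - [-0.3,0,0,0,0,0,0]
    - [0,0,0,0,0,0,0]
    - [1,0,0,0,0,0,0]
  squeeze: 40

```text
time_s: 21.75
eef_pos: [434.5, 244.2, 34.4]
ee_rot: [-0.0, 0.994, 0.113, 0.001]
force: [-2.1, 0.6, 6.9]
grip_width: 0.615
grip_force: 41.2
```

>>> send_rows:
  targets:
    - [1,0,0,0,0,0,0]
    - [1,0,0,0,0,0,0]
    - [1,0,0,-0.005,0,0,0]
    - [1,0,0,-0.015,0,0,0]
    - [1,0,0,-0.025,0,0,0]
    - [1,0,0,-0.025,0,0,0]
    - [1,0,0,-0.02,0,0,0]
    - [1,0,0,0,0,0,0]
    - [1,0,0,0,0,0,0]
    - [1,0,0,0,0,0,0]

```text
time_s: 23.0
eef_pos: [433.7, 243.8, 122.5]
ee_rot: [0.0, 0.994, 0.113, -0.001]
force: [-0.6, -0.4, -1.7]
grip_width: 0.612
grip_force: 42.2
```

>>> send_rows:
  targets:
    - [1,0.013,0.01,0,0,0,0]
    - [1,0.024,0.019,0,0,0,0]
    - [1,0.029,0.022,0,0,0,0]
    - [1,0.029,0.022,0,0,0,0]
    - [1,0.029,0.022,0,0,0,0]
    - [1,0.024,0.019,0,0,0,0]
    - [1,0.02,0.016,0.01,0,0,0]
    - [1,0.012,0.0096,0.02,0,0,0]
    - [1,0,0,0.015,0,0,0]
    - [1,0,0,0,0,0,0]

```text
time_s: 24.25
eef_pos: [639.9, 148.3, 76.7]
ee_rot: [-0.0, 0.994, 0.113, -0.002]
force: [-0.3, -0.6, -0.1]
grip_width: 0.611
grip_force: 42.3
```

```bash
python3 - <<'E'
from m import *
tcp();p=snap('wrist','w5')
tcp()
for L in ctrl.landmark_of('tile',p)[:2]: print(round(L['score'],2),np.round(L['point']),fhit(p,L['point'],0).round(1))
hsv=cv2.cvtColor(p['img'],cv2.COLOR_RGB2HSV).astype(int)
m=((hsv[...,2]>195)&(hsv[...,1]<45)).astype(np.uint8)
for b in ctrl.boxes_of('tile',p)[:1]:
    print(np.round(b['extent']),frect(p,blob(p,b['extent'],m),7))
E
```

```text
t 24.25 tcp [639.9 148.3  76.7] phi -77.0 w 0.611 gf 42.3 F [-0.3 -0.6 -0.1]
t 24.3 tcp [640.4 148.6  78. ] phi -77.0 w 0.614 gf 42.3 F [-0.6  0.2 -1.3]
0.6 [316. 204.] [641.8 151.4   0. ]Traceback (most recent call last):
  File "<stdin>", line 8, in <module>
  File "m.py", line 7, in blob
    return max(cs,key=cv2.contourArea)[:,0,:].astype(float)
           ~~~^^^^^^^^^^^^^^^^^^^^^^^^
ValueError: max() iterable argument is empty
```

View pics/w5.png

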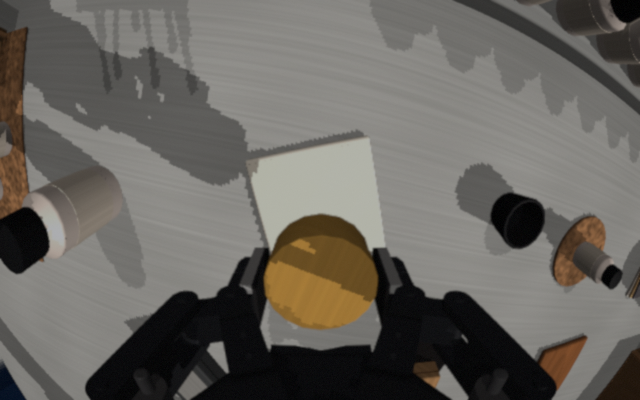

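Wrist view: the tile spans (248,135)–(385,250), centred about (316,204), so the tin is over its middle. I lower it.

>>> send_rows:
  targets:
    - [1,0.001,0,0.015,0,0,0]
    - [1,0,0,0.025,0,0,0]
    - [1,0,0,0.017,0,0,0]
    - [1,0,0,0.007,0,0,0]
    - [1,0,0,0.002,0,0,0]
    - [1,0,0,0,0,0,0]
    - [-0.3,0,0,0,0,0,0]
    - [-0.5,0,0,0,0,0,0]
    - [-0.8,0,0,0,0,0,0]
    - [-1,0,0,0,0,0,0]

```text
time_s: 25.65
eef_pos: [641.9, 148.7, 12.4]
ee_rot: [0.0, 0.994, 0.113, 0.0]
force: [0.2, -0.2, 0.1]
grip_width: 1.002
grip_force: 0.0
```

>>> send_rows:
  targets:
    - [-1,0,0,-0.015,0,0,0]
    - [-1,0,0,-0.03,0,0,0]
    - [-1,0,0,-0.04,0,0,0]
    - [-1,0,0,-0.04,0,0,0]
    - [-1,-0.045,-0.035,0,0,0,0]
    - [-1,-0.045,-0.035,0,0,0,0]
    - [-1,-0.045,-0.035,0,0,0,0]
    - [-1,-0.045,-0.035,0,0,0,0]
    - [-1,0,0,0,0,0,-0.18]
    - [-1,0,0,0,0,0,-0.18]

```text
time_s: 26.9
eef_pos: [434.8, 245.0, 138.7]
ee_rot: [0.0, 0.956, 0.293, 0.001]
force: [1.4, -0.5, -0.8]
grip_width: 1.001
grip_force: 0.0
```

```bash
python3 - <<'E'
from m import *
tcp();p=snap('wrist','w6')
for n,z in (('flat_tin',0),('round_tin',7),('tile',0)):
    for L in ctrl.landmark_of(n,p)[:2]: print(n,round(L['score'],2),np.round(L['point']),fhit(p,L['point'],z).round(1))
    print(n,[ (np.round(b['extent']),round(b['score'],2)) for b in ctrl.boxes_of(n,p)[:2]])
E
```

```text
t 26.9 tcp [434.8 245.  138.7] phi -56.0 w 1.001 gf 0.0 F [ 1.4 -0.5 -0.8]
flat_tin 0.93 [316. 191.] [428.4 244.6   0. ]
flat_tin 0.61 [230. 290.] [277.5 261.    0. ]
flat_tin [(array([180., 258.,  98.,  64.]), 0.68), (array([282., 143.,  70.,  98.]), 0.61)]
round_tin 0.95 [514.  77.] [639.  149.9   7. ]
round_tin 0.26 [564. 329.] [ 463.  -208.9    7. ]
round_tin [(array([495.,  49.,  57.,  55.]), 0.67), (array([617., 206.,  23.,  27.]), 0.25)]
tile 0.16 [597. 144.] [676.7  -8.6   0. ]
tile [(array([468.,  20.,  86., 105.]), 0.57)]
```

View pics/w6.png

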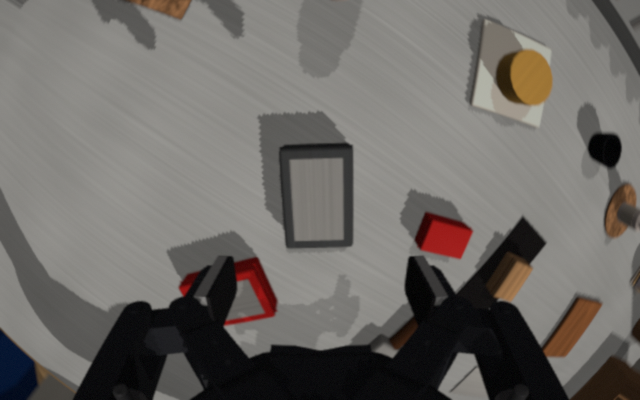

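Wrist view: the dark tin is at (318,196), nearly aligned with the fingers, and the brass tin is on the tile at (525,77). I'll compute the tin pose from the corners.

```bash
python3 - <<'E'
from m import *
p=snap('wrist');tcp()
c=[(281,146),(352,144),(353,246),(287,247)]
print(frect(p,c,30))
img=p['img'].astype(int);V=img.max(2);m=(V<95).astype(np.uint8)
print(frect(p,blob(p,(288,151,58,88),m),30))
print(p['camera_matrix'][0])
E
```

```text
t 27.3 tcp [435.  244.5 137.4] phi -56.5 w 1.002 gf 0.0 F [ 0.5 -0.2 -0.5]
[432.3 243.5  92.1  59.9  34.6]
[431.9 246.   93.   63.9  33.5]
[309.70691629   0.         320.38651013]
```

>>> send_rows:
  targets:
    - [-1,-0.0025,-0.0016,0.015,0,0,0.01]
    - [-1,0,0,0.03,0,0,0]
    - [-1,0,0,0.035,0,0,0]
    - [-1,0,0,0.03,0,0,0]
    - [-1,0,0,0.018,0,0,0]
    - [-1,0,0,0.007,0,0,0]
    - [-1,0,0,0,0,0,0]
    - [-0.7,0,0,0,0,0,0]
    - [-0.3,0,0,0,0,0,0]
    - [1,0,0,0,0,0,0]
  squeeze: 60

```text
time_s: 28.55
eef_pos: [432.5, 244.7, 3.5]
ee_rot: [0.0, 0.959, 0.285, 0.001]
force: [-2.7, -1.6, 8.6]
grip_width: 0.715
grip_force: 65.5
```

>>> send_rows:
  targets:
    - [1,0,0,0,0,0,0]
    - [1,0,0,0,0,0,0]
    - [1,0,0,-0.005,0,0,0]
    - [1,0,0,-0.015,0,0,0]
    - [1,0,0,-0.025,0,0,0]
    - [1,0,0,-0.025,0,0,0]
    - [1,0,0,-0.02,0,0,0]
    - [1,0,0,0,0,0,0]
    - [1,0,0,0,0,0,0]
    - [1,0,0,0,0,0,0]

```text
time_s: 29.8
eef_pos: [431.6, 244.4, 91.6]
ee_rot: [-0.0, 0.959, 0.284, -0.001]
force: [1.2, 0.7, -2.5]
grip_width: 0.711
grip_force: 65.1
```

>>> send_rows:
  targets:
    - [1,-0.01,0.018,0,0,0,0]
    - [1,-0.018,0.033,0,0,0,0]
    - [1,-0.022,0.04,0,0,0,0]
    - [1,-0.022,0.04,0,0,0,0]
    - [1,-0.022,0.04,0,0,0,0]
    - [1,-0.022,0.04,0,0,0,0]
    - [1,-0.022,0.04,0,0,0,0]
    - [1,-0.022,0.04,0,0,0,0]
    - [1,-0.022,0.04,0,0,0,0]
    - [1,-0.02,0.037,0,0,0,0]

```text
time_s: 31.05
eef_pos: [463.1, -175.6, 91.7]
ee_rot: [-0.0, 0.959, 0.284, -0.0]
force: [1.1, 1.0, -2.1]
grip_width: 0.715
grip_force: 65.1
```

>>> send_rows:
  targets:
    - [1,-0.0165,0.03,0,0,0,0]
    - [1,-0.0115,0.0216,0,0,0,0]
    - [1,0,0,0,0,0,0.08]
    - [1,0,0,0,0,0,0.12]
    - [1,0,0,0,0,0,0.107]
    - [1,0,0,0.01,0,0,0]
    - [1,0,0,0.015,0,0,0]
    - [1,0,0,0,0,0,0]
    - [1,0,0,0,0,0,0]
    - [1,0,0,0,0,0,0]

```text
time_s: 32.3
eef_pos: [468.2, -232.8, 67.6]
ee_rot: [0.0, 0.991, 0.135, 0.0]
force: [0.7, 0.5, -1.8]
grip_width: 0.711
grip_force: 65.2
```

```bash
python3 - <<'E'
from m import *
tcp();p=snap('wrist','w7')
for L in ctrl.landmark_of('board',p)[:2]: print('board',round(L['score'],2),np.round(L['point']),fhit(p,L['point'],0).round(1))
E
```

```text
t 32.3 tcp [ 468.2 -232.8   67.6] phi -74.5 w 0.711 gf 65.2 F [ 0.7  0.5 -1.8]
```

View pics/w7.png

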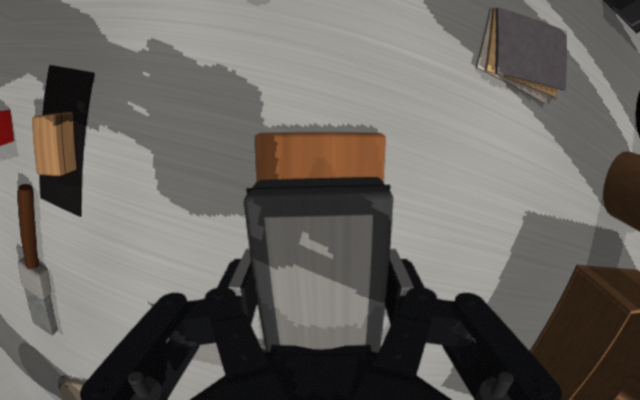

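Wrist view: the board shows beyond the tin at rows 133–180, columns 255–385, centred with the tin (245–392) and parallel. I check the far-edge position.

```bash
python3 - <<'E'
from m import *
p=snap('wrist')
for z in (9,): print([fhit(p,q,z)[:2].round(1) for q in ((256,134),(385,134))],'expect mid',468+60*np.cos(.27),-232.5+60*np.sin(.27))
print('tin far top edge',[fhit(p,q,94)[:2].round(1) for q in ((247,194),(392,193))])
E
```

```text
[array([ 513.2, -177.5]), array([ 535.7, -259.3])] expect mid 525.8262537819535 -216.49611379867014
tin far top edge [array([ 502.3, -193.9]), array([ 518.2, -249.7])]
```

>>> send_rows:
  targets:
    - [1,0,0,0.012,0,0,0]
    - [1,0,0,0.018,0,0,0]
    - [1,0,0,0.013,0,0,0]
    - [1,0,0,0.008,0,0,0]
    - [1,0,0,0.003,0,0,0]
    - [1,0,0,0,0,0,0]
    - [-0.6,0,0,0,0,0,0]
    - [-0.8,0,0,0,0,0,0]
    - [-1,0,0,0,0,0,0]
    - [-1,0,0,0,0,0,0]

```text
time_s: 33.7
eef_pos: [468.1, -232.7, 13.4]
ee_rot: [0.0, 0.991, 0.134, 0.0]
force: [0.5, 0.2, -0.1]
grip_width: 0.997
grip_force: 0.0
```

>>> send_rows:
  targets:
    - [-1,0,0,-0.015,0,0,0]
    - [-1,0,0,-0.03,0,0,0]
    - [-1,0,0,-0.04,0,0,0]
    - [-1,0,0,-0.04,0,0,0]
    - [-1,0,0,0,0,0,0]
    - [-1,0,0,0,0,0,0]
    - [-1,0,0,0,0,0,0]
    - [-1,0,0,0,0,0,0]
    - [-1,0,0,0,0,0,0]
    - [-1,0,0,0,0,0,0]

```text
time_s: 34.95
eef_pos: [468.0, -232.6, 138.1]
ee_rot: [-0.0, 0.991, 0.134, -0.0]
force: [-0.3, 0.1, 0.2]
grip_width: 1.0
grip_force: 0.0
```

```bash
python3 - <<'E'
from m import *
tcp();p=snap('wrist','w8')
for n,z in (('flat_tin',9),('board',0),('nib_box',3)):
    for L in ctrl.landmark_of(n,p)[:2]: print(n,round(L['score'],2),np.round(L['point']),fhit(p,L['point'],z).round(1))
E
```

```text
t 34.95 tcp [ 468.  -232.6  138.1] phi -74.5 w 1.0 gf 0.0 F [-0.3  0.1  0.2]
flat_tin 0.59 [320. 192.] [ 464.5 -234.7    9. ]
nib_box 0.84 [106. 132.] [468.4   3.4   3. ]
nib_box 0.8 [ 43. 120.] [464.7 115.5   3. ]
```

View pics/w8.png

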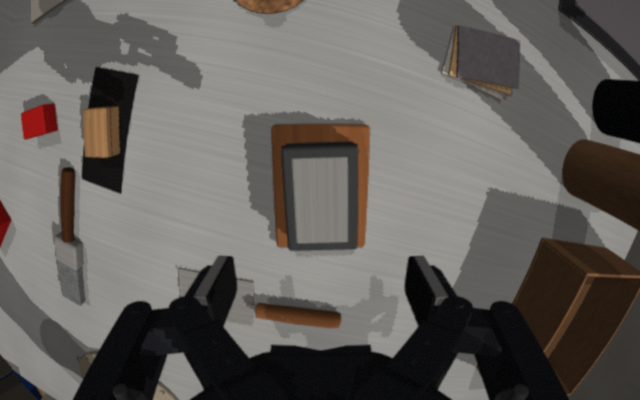

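```bash
python3 - <<'E'
from m import *
p=snap('wrist')
print('board',frect(p,[(273,126),(369,126),(363,247),(277,247)],9))
print('tin',frect(p,[(282,146),(357,144),(356,248),(289,249)],39))
E
```

```text
board [ 466.7 -233.9  118.1   85.1   15.1]
tin [ 467.3 -234.4   91.2   59.2   17. ]
```

>>> send_rows:
  targets:
    - [-1,0.003,-0.02,0,0,0,0]
    - [-1,0.006,-0.03,0,0,0,0]
    - [-1,0.009,-0.035,0,0,0,0]
    - [-1,0.009,-0.035,0,0,0,0]
    - [-1,0.009,-0.035,0,0,0,0]
    - [-1,0.009,-0.03,0,0,0,0]
    - [-1,0.009,-0.025,0,0,0,0]
    - [-1,0.01,-0.0155,0,0,0,0.0]
    - [-1,0.002,0,0,0,0,0.04]
    - [-1,0,0,0,0,0,0]

```text
time_s: 36.45
eef_pos: [471.1, 3.3, 138.3]
ee_rot: [-0.0, 0.993, 0.115, -0.0]
force: [0.0, -0.3, -0.4]
grip_width: 1.0
grip_force: 0.0
```

```bash
python3 - <<'E'
from m import *
p=snap('wrist');tcp()
hsv=cv2.cvtColor(p['img'],cv2.COLOR_RGB2HSV).astype(int);m=((hsv[...,1]>60)&(hsv[...,0]>8)&(hsv[...,0]<30)&(hsv[...,2]>110)).astype(np.uint8)
for b in ctrl.boxes_of('nib_box',p)[:2]:
    try: print(np.round(b['extent']),frect(p,blob(p,b['extent'],m),27))
    except ValueError: print(b)
for L in ctrl.landmark_of('nib_box',p)[:2]: print(fhit(p,L['point'],3).round(1))
E
```

```text
t 36.5 tcp [471.1   2.9 138.3] phi -76.8 w 1.001 gf 0.0 F [-0.1 -0.3  0.8]
{'extent': [170.8, 151.2, 61.5, 40.1], 'score': 0.93}
[302. 162.  42.  62.] [471.1   0.5  48.9  32.6  11.3]
[472.6   1.4   3. ]
[465.5 113.6   3. ]
```

>>> send_rows:
  targets:
    - [-1,0,0.001,0.015,0,0,0]
    - [-1,0,0,0.03,0,0,0]
    - [-1,0,0,0.035,0,0,0]
    - [-1,0,0,0.03,0,0,0]
    - [-1,0,0,0.016,0,0,0]
    - [-1,0,0,0.006,0,0,0]
    - [-0.5,0,0,0,0,0,0]
    - [-0.2,0,0,0,0,0,0]
    - [0.1,0,0,0,0,0,0]
    - [1,0,0,0,0,0,0]
  squeeze: 30

```text
time_s: 37.85
eef_pos: [472.1, 1.3, 6.9]
ee_rot: [0.0, 0.993, 0.115, 0.0]
force: [-1.1, 0.7, 6.4]
grip_width: 0.391
grip_force: 30.2
```

>>> send_rows:
  targets:
    - [1,0,0,0,0,0,0]
    - [1,0,0,0,0,0,0]
    - [1,0,0,0,0,0,0]
    - [1,0,0,-0.005,0,0,0]
    - [1,0,0,-0.015,0,0,0]
    - [1,0,0,-0.025,0,0,0]
    - [1,0,0,-0.03,0,0,0]
    - [1,0,0,-0.025,0,0,0]
    - [1,0,0,0,0,0,0]
    - [1,0,0,0,0,0,0]

```text
time_s: 39.1
eef_pos: [471.3, 1.4, 105.9]
ee_rot: [-0.0, 0.993, 0.115, -0.0]
force: [-0.5, -0.5, -1.0]
grip_width: 0.391
grip_force: 29.8
```

```bash
python3 -c "
from h import *
tcp()"
```

```text
t 39.1 tcp [471.3   1.4 105.9] phi -76.8 w 0.391 gf 29.8 F [-0.5 -0.5 -1. ]
```

>>> send_rows:
  targets:
    - [1,-0.0045,0.018,0,0,0,0]
    - [1,-0.0075,0.03,0,0,0,0]
    - [1,-0.009,0.036,0,0,0,0]
    - [1,-0.009,0.036,0,0,0,0]
    - [1,-0.009,0.036,0,0,0,0]
    - [1,-0.008,0.032,0,0,0,0]
    - [1,-0.006,0.025,0,0,0,0]
    - [1,-0.0045,0.015,0,0,0,0]
    - [1,0,0,0.015,0,0,-0.045]
    - [1,0,0,0.015,0,0,0]

```text
time_s: 40.35
eef_pos: [467.5, -233.4, 75.3]
ee_rot: [-0.0, 0.991, 0.137, -0.0]
force: [0.0, 0.3, -0.4]
grip_width: 0.393
grip_force: 29.8
```

>>> send_rows:
  targets:
    - [1,0,0,0.015,0,0,0]
    - [1,0,0,0.01,0,0,0]
    - [1,0,0,0.005,0,0,0]
    - [1,0,0,0.002,0,0,0]
    - [1,0,0,0,0,0,0]
    - [1,0,0,0,0,0,0]
    - [0.1,0,0,0,0,0,0]
    - [0,0,0,0,0,0,0]
    - [-0.2,0,0,0,0,0,0]
    - [-0.4,0,0,0,0,0,0]

```text
time_s: 41.6
eef_pos: [467.7, -233.8, 44.3]
ee_rot: [0.0, 0.991, 0.137, -0.0]
force: [-0.2, -0.1, -0.2]
grip_width: 0.696
grip_force: 0.0
```

>>> send_rows:
  targets:
    - [-0.6,0,0,-0.01,0,0,0]
    - [-1,0,0,-0.02,0,0,0]
    - [-1,0,0,-0.03,0,0,0]
    - [-1,0,0,-0.03,0,0,0]
    - [-1,0,0,-0.03,0,0,0]
    - [-1,0,0,0,0,0,0]
    - [-1,0,0,0,0,0,0]
    - [-1,0,0,0,0,0,0]
    - [-1,0,0,0,0,0,0]
    - [-1,0,0,0,0,0,0]

```text
time_s: 42.85
eef_pos: [467.6, -233.7, 164.0]
ee_rot: [-0.0, 0.991, 0.137, -0.0]
force: [-1.5, -0.2, 0.0]
grip_width: 1.0
grip_force: 0.0
```

```bash
python3 - <<'E'
from m import *
tcp();p=snap('wrist','w9')
for n,z in (('nib_box',39),('flat_tin',9),('paint',5),('coaster',0)):
    for L in ctrl.landmark_of(n,p)[:2]: print(n,round(L['score'],2),np.round(L['point']),fhit(p,L['point'],z).round(1))
for c in('scene','side'):
    q=snap(c,'end_'+c)
    for n,z in (('paint',5),('coaster',0),('round_tin',7),('tile',0),('nib_box',39),('flat_tin',9),('board',0),('cup',0),('refill',0)):
        for L in ctrl.landmark_of(n,q)[:1]: print(c,n,round(L['score'],2),hit(q,L['point'],z).round(1)[:2])
E
```

```text
t 42.85 tcp [ 467.6 -233.7  164. ] phi -74.3 w 1.0 gf 0.0 F [-1.5 -0.2  0. ]
nib_box 0.75 [ 58. 115.] [474.9  73.8  39. ]
nib_box 0.66 [321. 190.] [ 468.  -235.3   39. ]
flat_tin 0.75 [  6. 213.] [285.1 254.    9. ]
coaster 0.29 [119. 124.] [471.1   5.    0. ]
scene paint 0.53 [ 653.4 -129.4]
scene coaster 0.61 [ 652.  -138.2]
scene round_tin 0.81 [640.6 152.7]
scene tile 0.73 [642.5 156.3]
scene nib_box 0.91 [493.8 135.2]
scene flat_tin 0.96 [288.  267.6]
scene board 0.84 [ 473.5 -236.3]
scene cup 0.63 [475.9   7.8]
scene refill 0.73 [612.4 343.8]
side paint 0.19 [633.1 142.3]
side coaster 0.53 [ 656.4 -140.9]
side round_tin 0.55 [637.3 138.4]
side tile 0.91 [639.2 151.1]
side nib_box 0.76 [441.5  92.6]
side flat_tin 0.91 [273.5 253.5]
side board 0.88 [ 462.4 -233.3]
side cup 0.6 [668.9 -12. ]
side refill 0.53 [611.5 341.3]
```

View pics/w9.png

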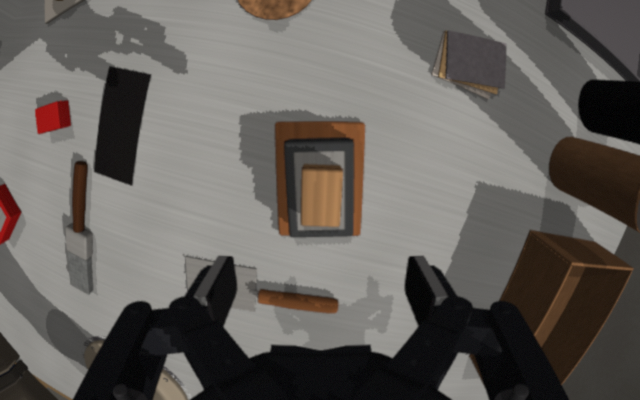

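View pics/end_scene.png

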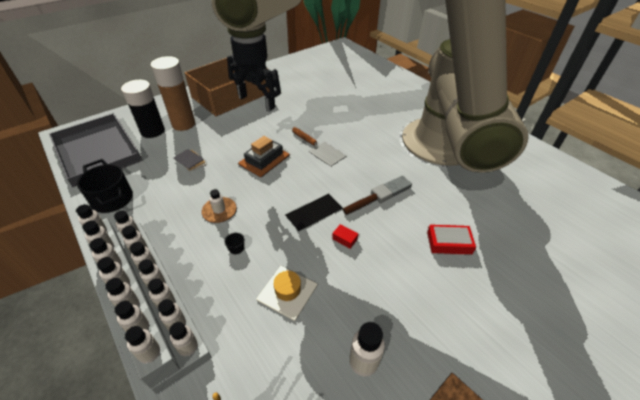

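The views show the box in the middle of the flat tin (wrist (322,196)), the bottle upright on the coaster (scene (217,205)), and the round tin on the tile (288,285). The cup and the big bottle have not moved, so I hand in.

```bash
python3 -c "
from rig import ctrl
print(ctrl.finish_job())"
```

```text
the job is handed in; nothing more can be done
None
```

The job is handed in, with no verdict returned: in the last camera views the bottle was upright on the coaster, the round tin on the tile, and the flat tin on the board with the wooden box on top. Each was close to the middle and nothing had disturbed the mixing cup or the big bottle; it took about 43 s of the 131 s allowed.

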